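Set out the reamer case in the bench stop and park its slide lid on the mat

ROBOT

A 7-joint arm with a two-finger parallel gripper is mounted at the origin on the work surface. World frame = base frame: x ahead of the robot, y to its left, z up, the work surface at z = 0. Lengths are in m, angles in rad, forces in N, time in s.
With the tool pointing down it reaches from about 0.4 to 0.875 m from the base axis. Payload 19.3 kg.
Tool frame: the origin (TCP) lies at the very end of the fingers, on their centre line; the grasp point (between the pads) lies 19 mm behind it; z points along the fingers, y is the direction in which the jaws open and shut (so a half turn about z gives the same grasp; the last joint's range is limited). The gripper opens to 85 mm and grips with 20 to 120 N. Pads are 22 mm wide; open, the fingers measure 114 mm over their backs; the gripper's body (76 mm by 85 mm) begins 54 mm behind the grasp point. The pads swing forward as they close: fully open they stand 13 mm farther back than shut.
Start: joints at [-1.216, 0.521, -0.036, 1.599, 0.021, 1.021, -0.113], TCP at [0.258, 0.569, 0.231] pointing down, gripper open.
Joint ranges: [-2.91, 2.91], [-0.3, 2.13], [-1.5, 1.42], [0.17, 2.43], [-1.26, 4.41], [0.16, 1.93], [-2.52, 2.52]. Speed limits (rad/s): [1.89, 1.89, 2.39, 2.39, 3.01, 3.01, 3.01].

INTERFACE

Orientations are given as [roll, pitch, yaw] about the fixed x, y, z axes, in that order (R = Rz(yaw) Ry(pitch) Rx(roll)).
In Python, from workcell import bot gives the robot as it stands. The module is installed in compiled form; this text tells all that it offers.
- The arm moves only by the shell command python3 -m inch 'ROWS' [FORCE]. ROWS is JSON, a list of rows, each an object of numbers: "dx", "dy", "dz": the shift along the tool's x, y, z in mm; "rx", "ry", "rz": the turn, a rotation vector about the tool's x, y, z in rad; "hand": the closure, from -1 (fully open) to 1 (shut), so that 0 is half open. In form: [{"dx": .., "dy": .., "dz": .., "rx": .., "ry": .., "rz": .., "hand": ..}, ...]. A call has 1 to 10 rows; each row shifts and turns the commanded pose from where the row before left it, along the tool's axes as they then stand; what a row does not reach is not made up. A row lasts 1/10 s, in which the tool goes at most 50 mm and 8.59 degrees, less where a joint would pass 70% of its speed; a pose out of reach is approached as far as the arm can. A call with a gripper value outside its range is refused whole. The fingers move at their own pace and stop on an object; FORCE is the grip in N (left out, the last holds). Time passes only in rows, so rows that do not move let the fingers close. It gives the time, the measured TCP pose, the force and the opening at its end, in the units of the state.
- bot.observe(): the state, without advancing time (a new reading comes with each control period).
- bot.grab_frame(name): name is "scene" or "top" or "wrist"; returns (picture, depth): 384x512x3 uint8, red, green, blue; 384x512 float32, m along the optical axis (not along the pixel's ray), 0 where there is no reading.
- bot.get_calibration(name): a dict with "vertical_fov" (degrees; the focal length in pixels is half the picture's height over the tangent of half this angle, whatever the lens; pixels are square), "cx", "cy" (the principal point, pixels), "origin" and "orientation" of the camera in the world. Camera axes: x right, y down, z forward; pixel columns grow to the right and rows downward; lengths in m; the calibration is good to about 2 mm. A picture is of the moment at which its call begins: read the wrist's pose just before it. get_calibration takes no time and is no camera call; for the wrist camera it gives the pose at the moment of the call.
- bot.job_done(): hands the job in, once; it reports no verdict.
Trained networks look in the newest picture that a camera, given by its name, has taken for a name from the list of things; names that differ only in an ending like _2 or _b are one class to them, and where a whole thing is asked for, a point or a joint stands for the part that bears it (a point fixed in the world has none). Each returns a list of dicts, best first, with "score" (0 to 1); they miss things now and then, are a little off and sometimes report something else, mostly with a low value. They report only what shows in the picture. A call takes as long as a camera call. They do not tell look-alikes from the thing itself.
- bot.trace(camera, target): "region" (384x512 bool, what is visible of it) and "box" ([left, top, right, bottom] in pixels, round what is visible of it).
- bot.tip_of(camera, target): "centre" ([row, column] in pixels: a listed point, or the origin of a listed thing).
The state is a dict: "clock": time; "qpos": joint angles; "qd": joint speeds; "joint_efforts": joint torques, N m; "position": TCP position; "tool_rot": TCP orientation; "force": force on the tool from outside, world axes, zero at the start; "moment": the same for the moment, N m; "grip_width": finger opening in m.
Only numpy, scipy, OpenCV 4.12 (cv2) and the standard library are available. Lean on these libraries where they do the work, as an engineer would, in place of code of your own. Each camera call takes 0.05 s, during which the arm holds its last target.

TASK

Set out the reamers for use: push the wooden case along the bench, without lifting it and with its lid still shut, into the corner of the L-shaped steel bench stop, so that it sits squarely against both bars. Then, with the case braced there, lift the slide lid clear of the lip at its open end, draw it all the way out over the stop, and set it down (do not drop it) flat, pull upwards, wholly on the rubber mat. Leave the case tight in the corner, let go of everything, and do not disturb the wrench, the tub or the brake pad.

Things in the scene. Friction and masses are not known exactly. Their poses are not given: they have to be found in the camera images.
- case: Loose wooden slide-lid case, 0.5 to 1 kg, too wide to grasp: 120 mm along its x, 190 mm along its y, 57 mm high; origin at the centre of its underside, z up. Its two long walls (12 mm thick) carry the lid's grooves: ledge at z = 36 mm, roof at z = 50 mm under 7 mm high top rails. Its -y end is closed to full height, the +y end is the low lip end. Sliding it on the bench takes some 3 to 8 N.
- lid: Loose plywood lid, 107 mm along its x, 169 mm along its y, 6 mm thick, 0.11 kg; origin at the centre of its underside, z up. Shut, it lies on the case's ledges behind the lip, axes as the case's, origin at y = 3 mm in the case. Free height in the grooves 8 mm, 2.5 mm each side, 1.5 mm each end. Raised level by 5 to 7.5 mm it clears the lip and slides out to the case's +y; free after 180 mm.
- case_lip (a point): Middle of the top of the lip at the case's +y end (x = 0, y = 92 mm, z = 40.5 mm in the case; axes of the case). The lip is 6 mm thick and stands 4.5 mm above the ledges; the lid comes out over it.
- lid_pull (a point): Centre of the wooden pull fixed across the lid near the lip end: a batten 60 mm along the lid's x, 18 mm thick along the lid's y (pinch it this way), 24 mm high, on the lid's upper face. This point is 45 mm to the +y side of the lid's centre, 12 mm above the lid's upper face and 12 mm below the pull's top; axes of the lid.
- lid_corner_a (a point): Corner of the lid's underside at its +x, +y.
- lid_corner_b (a point): Corner of the lid's underside at its +x, -y.
- lid_corner_c (a point): Corner of the lid's underside at its -x, +y.
- lid_corner_d (a point): Corner of the lid's underside at its -x, -y.
- stop: L-shaped stop of 6 mm steel angle screwed to the bench, 25 mm high; origin on the bench at the inner corner, z up. The back bar runs 260 mm along -y with its inner face at x = 0, the end bar 176 mm along -x with its inner face at y = 0; 5 mm high legs reach 32 mm outward. Home for the case: axes as the stop's, +x side on the back bar, lip end on the end bar, origin at x = -60, y = -95 mm in this frame.
- mat: Dark ribbed rubber bench mat, fixed, 260 mm along its x, 220 mm along its y, 4 mm thick; origin at the centre of its underside, z up.
- wrench: Loose steel spanner, 190 mm long along its x, 38 mm wide, 8 mm high; origin under its middle. Bystander.
- tub: Loose closed round grey plastic tub, 80 mm in diameter, 75 mm high; origin at the centre of its underside. Bystander.
- brake_pad: Loose brake pad lying on its steel back plate, 140 mm along its x, 50 mm along its y, 16 mm high; origin at the centre of its underside. Bystander.
Not all that is in view belongs to the job. There is more than one size of the lid; the job needs the largest.

How it is judged:
On the way, in this order (a step that is already met when the one before it is completed fails the run):
1. the case, lid shut, stands squarely in the corner of the bench stop (within 6 mm of both bars, 3 degrees) (x of case in the frame of stop above -0.066 m and y of case in the frame of stop above -0.101 m and angle between the y axis of case and the y axis of stop, either way round below 0.05 rad and height (world z) of case below 0.006 m and angle between case's own z axis and vertical below 0.05 rad and y of lid in the frame of case below 0.012 m), for 0.2 s.
2. the lid has been drawn out of its grooves past the lip end, over the stop, the case still in the corner (x of case in the frame of stop above -0.066 m and y of case in the frame of stop above -0.101 m and angle between the y axis of case and the y axis of stop, either way round below 0.05 rad and height (world z) of case below 0.006 m and angle between case's own z axis and vertical below 0.05 rad and y of lid in the frame of case above 0.175 m), for 0.05 s.
At the end, for the whole second after the job is handed in: The case stands flat on the bench in the corner of the stop, each gap (at the case's middle) under 6 mm and square within 0.05 rad; the lid lies flat (0.06 rad), pull up, on the mat with all four corners on it (4 mm over the edge at most); both are at rest, and nothing is held (x of case in the frame of stop above -0.066 m and y of case in the frame of stop above -0.101 m and angle between the y axis of case and the y axis of stop, either way round below 0.05 rad and height (world z) of case below 0.006 m and angle between case's own z axis and vertical below 0.05 rad and linear speed of each of case, lid below 0.02 m/s and angular speed of each of case, lid below 0.1 rad/s and x of lid_corner_a in the frame of mat between -0.134 and 0.134 m and y of lid_corner_a in the frame of mat between -0.114 and 0.114 m and x of lid_corner_b in the frame of mat between -0.134 and 0.134 m and y of lid_corner_b in the frame of mat between -0.114 and 0.114 m and x of lid_corner_c in the frame of mat between -0.134 and 0.134 m and y of lid_corner_c in the frame of mat between -0.114 and 0.114 m and x of lid_corner_d in the frame of mat between -0.134 and 0.134 m and y of lid_corner_d in the frame of mat between -0.114 and 0.114 m and angle between lid's own z axis and vertical below 0.06 rad and height (world z) of lid below 0.012 m); the robot touches nothing.
It fails at once if the case is lifted more than 25 mm off the bench or tipped over 0.3 rad (height (world z) of case above 0.025 m or angle between case's own z axis and vertical above 0.3 rad).
It fails at once if the lid is dropped: it falls free more than 30 mm above where it is to lie (height (world z) of lid above 0.04 m and horizontal distance between lid and case above 0.19 m and contact force between lid and anything else below 0.01 N).
It fails at once if the wrench is shifted more than 30 mm or tipped (distance of wrench from where it was at the start of the episode above 0.03 m or angle between wrench's own z axis and vertical above 0.4 rad).
It fails at once if the tub is shifted more than 30 mm or tipped (distance of tub from where it was at the start of the episode above 0.03 m or angle between tub's own z axis and vertical above 0.4 rad).
It fails at once if the brake pad is shifted more than 30 mm or tipped (distance of brake_pad from where it was at the start of the episode above 0.03 m or angle between brake_pad's own z axis and vertical above 0.4 rad).
It also fails if it takes over 61 s, if anything falls off the work surface, if the arm or the gripper's body presses on something with over 40 N, if the wrist force passes 120 N, or if a joint passes its speed limit or range.

## Working session

There is one attempt and no reset: what is moved stays moved. The work goes in short steps, Python scripts to look and compute and a shell command to move; the robot and the scene stay as the last step left them, time stands still between calls to the robot, and variables do not carry over. Pictures are saved under pics/ and viewed, and the job is handed in when it is done.

```bash
mkdir -p pics; ls; cat > h.py <<'E'
from workcell import bot
import numpy as np, cv2
from scipy.spatial.transform import Rotation as R
def cam(name):
    c=bot.get_calibration(name); f=192/np.tan(np.radians(c["vertical_fov"])/2); return c,f
def rot(o):
    o=np.array(o,float)
    return o if o.shape==(3,3) else R.from_euler('xyz',o).as_matrix()
def grab(name,fn):
    c,f=cam(name)
    p,d=bot.grab_frame(name); cv2.imwrite('pics/'+fn+'.png',p[:,:,::-1]); np.savez(''+fn+'.npz',p=p,d=d,f=f,cx=c['cx'],cy=c['cy'],o=c['origin'],r=rot(c['orientation']))
    return p,d
def cloud(fn):
    z=np.load(''+fn+'.npz'); v,u=np.mgrid[0:384,0:512]; d=z['d']
    P=np.stack([(u-z['cx'])/z['f']*d,(v-z['cy'])/z['f']*d,d],-1)@z['r'].T+z['o']
    P[d==0]=np.nan
    return P,z
E
python3 - <<'E'
from h import *
print(bot.observe())
for n in("scene","top","wrist"): print(bot.get_calibration(n)); grab(n,n+'0')
print(bot.observe()['clock'])
E
```

```text
pics
{'clock': 0.0, 'qpos': array([-1.21619081,  0.52202757, -0.03633253,  1.59996059,  0.02117382,
        1.02115217, -0.11278539]), 'qd': array([ 0.00058005, -0.00010675,  0.00216345,  0.001397  ,  0.00053887,
        0.00092576,  0.00140676]), 'joint_efforts': array([ 1.65654248e-03, -9.27127934e+01,  1.98055789e+00, -3.69914639e+01,
        1.77484425e-02,  8.54061625e-03, -2.55132875e-05]), 'position': array([0.25747647, 0.56913393, 0.23073422]), 'tool_rot': array([-3.14043034e+00,  5.92861124e-05,  2.71678171e+00]), 'force': array([ 1.06065985, -0.25877751,  0.30978088]), 'moment': array([-0.00055943, -0.02344244,  0.03232605]), 'grip_width': 0.08528611874886137}
{'vertical_fov': 51.38562393953205, 'cx': 262.6167606566537, 'cy': 187.179199072743, 'origin': array([ 1.02008903, -0.23443679,  0.88583139]), 'orientation': array([-2.53445979e+00,  2.03858406e-03,  1.11474351e+00])}
{'vertical_fov': 49.56289578229351, 'cx': 254.0546512453819, 'cy': 186.92538085578724, 'origin': array([0.37467388, 0.01561998, 1.2731856 ]), 'orientation': array([-3.01973004,  0.00714126, -1.57791811])}
{'vertical_fov': 60.21228355627769, 'cx': 253.49164242684606, 'cy': 198.45626564989854, 'origin': array([0.18202761, 0.60424207, 0.37413324]), 'orientation': array([2.81608550e+00, 5.93445650e-04, 1.14530369e+00])}
0.15
```

View pics/top0.png

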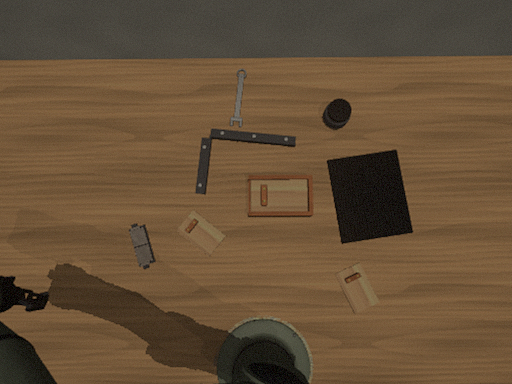

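View pics/scene0.png

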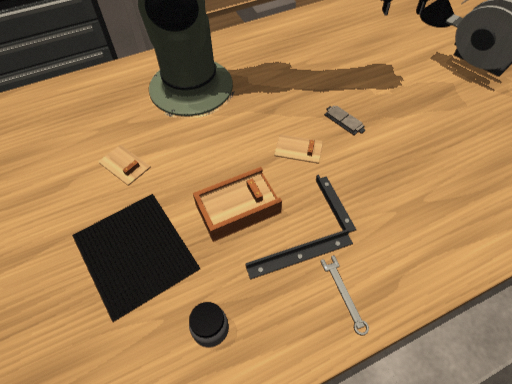

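View pics/wrist0.png

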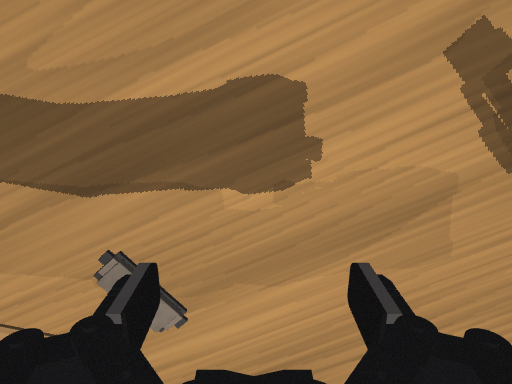

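```bash
python3 - <<'E'
from h import *
for n in("top","scene"):
    P,z=cloud(n+'0')
    print(n,'table z median',np.nanmedian(P[...,2]))
    for t in("case","stop","mat","lid","wrench","tub","brake_pad"):
        r=bot.trace(n,t)
        for q in r[:3]:
            m=q['region']; X=P[m]; X=X[~np.isnan(X[:,0])]
            if len(X)<10: continue
            zt=np.percentile(X[:,2],[5,50,95]); 
            zz=X[X[:,2]>zt[2]-.006]
            rc=cv2.minAreaRect((X[:,:2]*1000).astype(np.float32))
            print(t,round(q['score'],2),q['box'],m.sum(),'z',zt.round(3),'ctr',X.mean(0).round(3),'rect',np.round(rc[0],1),np.round(rc[1],1),round(rc[2],1))
p=cv2.imread('pics/top0.png')
cv2.imwrite('pics/topc.png',cv2.resize(p[60:260,180:420],None,fx=3.3,fy=3,interpolation=cv2.INTER_CUBIC)[:, :800])
print(bot.observe()['clock'])
E
```

```text
top table z median -0.00015285320895985777
case 0.64 [248.7, 172.4, 314.1, 216.3] 807 z [0.037 0.056 0.061] ctr [ 0.497 -0.074  0.054] rect [501.5 -59.4] [196.3 120.8] 89.9
case 0.39 [329.0, 151.0, 413.2, 241.5] 6062 z [-0.     0.004  0.008] ctr [ 0.501 -0.329  0.004] rect [ 503.4 -330.5] [261.8 225.5] 8.1
stop 0.84 [195.6, 129.7, 294.6, 195.2] 1425 z [0.001 0.007 0.027] ctr [0.651 0.088 0.01 ] rect [657.3  78.9] [165.7 346.7] 27.9
mat 0.57 [327.7, 149.3, 412.5, 243.2] 6077 z [-0.     0.004  0.008] ctr [ 0.5   -0.33   0.004] rect [ 502.5 -329.9] [261.2 221.6] 8.6
lid 0.84 [252.1, 178.7, 309.4, 210.2] 1734 z [0.038 0.042 0.065] ctr [ 0.503 -0.05   0.044] rect [502.7 -51. ] [167.4  93.5] 89.6
lid 0.65 [175.7, 207.6, 225.9, 255.6] 1212 z [-0.     0.005  0.02 ] ctr [0.392 0.186 0.006] rect [392.4 186.5] [134.5  86.1] 51.4
lid 0.62 [334.2, 262.6, 379.8, 314.7] 1232 z [-0.     0.004  0.02 ] ctr [ 0.226 -0.281  0.005] rect [ 225.9 -282.3] [132.3  83.6] 25.5
wrench 0.64 [230.3, 67.8, 246.4, 125.3] 365 z [0.002 0.007 0.011] ctr [0.812 0.069 0.007] rect [818.8  71.5] [ 37.7 191.2] 85.1
tub 0.7
[... 1288 characters left out ...]
006] rect [ 225.1 -279.2] [133.3  83.3] 26.2
wrench 0.67 [320.3, 256.9, 367.1, 335.9] 735 z [0.003 0.007 0.01 ] ctr [0.817 0.07  0.007] rect [816.6  69.7] [ 40.7 189. ] 82.6
tub 0.85 [189.7, 301.6, 227.4, 350.9] 1389 z [0.021 0.074 0.077] ctr [ 0.762 -0.233  0.064] rect [ 747.5 -225.1] [74.8 96.3] 48.3
tub 0.18 [243.5, 178.3, 357.7, 276.9] 2438 z [0.003 0.006 0.026] ctr [0.663 0.068 0.01 ] rect [660.3  78.8] [169.1 348.6] 27.5
brake_pad 0.59 [323.6, 109.0, 363.4, 133.1] 582 z [0.004 0.015 0.019] ctr [0.363 0.36  0.013] rect [356.  364.9] [139.3  58.7] 18.9
brake_pad 0.32 [245.3, 176.5, 356.4, 276.5] 2591 z [0.002 0.006 0.026] ctr [0.661 0.068 0.01 ] rect [658.9  79.6] [173.3 354.7] 28.2
0.85
```

View pics/topc.png

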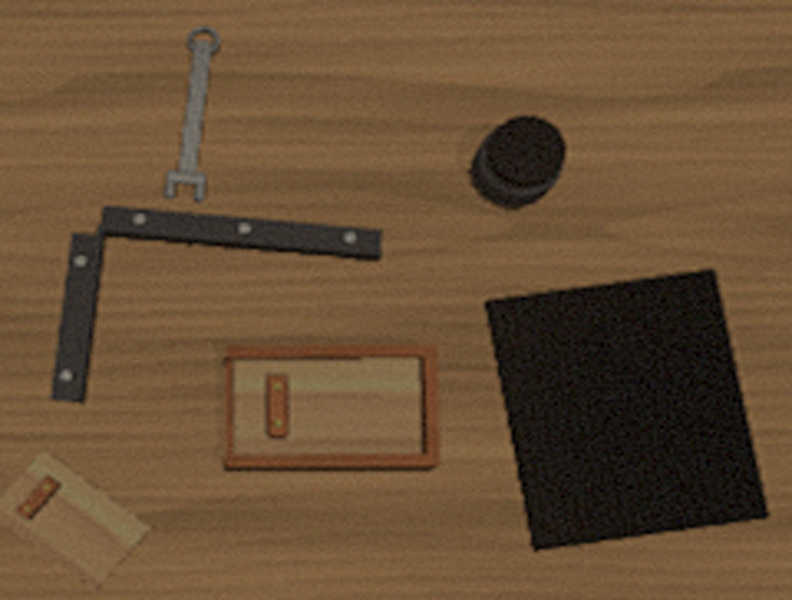

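```bash
python3 - <<'E'
from h import *
for n in("top","scene"):
    P,z=cloud(n+'0')
    X=P.reshape(-1,3); X=X[~np.isnan(X[:,0])]
    S=X[(X[:,2]>.018)&(X[:,2]<.032)&(X[:,0]>.50)&(X[:,0]<.72)&(X[:,1]>-.12)&(X[:,1]<.25)]
    S=S[~((S[:,0]<.575)&(S[:,1]<.06))]
    a=-0.07
    for it in range(4):
        e=np.array([np.cos(a),np.sin(a)]); g=np.array([-np.sin(a),np.cos(a)])
        sx=S[:,:2]@e; sy=S[:,:2]@g
        cx=np.percentile(sx,97) if it==0 else ox; cy=np.percentile(sy,97) if it==0 else oy
        B=S[(abs(sx-cx)<.012)&(sy<cy-.02)]; E=S[(abs(sy-cy)<.012)&(sx<cx-.02)]
        db=np.linalg.svd(B[:,:2]-np.median(B[:,:2],0))[2][0]; db=db if db[1]>0 else -db
        de=np.linalg.svd(E[:,:2]-np.median(E[:,:2],0))[2][0]; de=de if de[0]>0 else -de
        ab=np.arctan2(-db[0],db[1]); ae=np.arctan2(de[1],de[0])
        a=(ab*len(B)*2+ae*len(E))/(2*len(B)+len(E))
        e=np.array([np.cos(a),np.sin(a)]); g=np.array([-np.sin(a),np.cos(a)])
        ox=np.median(B[:,:2]@e); oy=np.median(E[:,:2]@g)
    inner=(ox-.003)*e+(oy-.003)*g
    print(n,'stop yaw',ab,ae,a,'n',len(B),len(E),'origin',inner, 'widths',np.std(B[:,:2]@e),np.std(E[:,:2]@g))
    C=X[(X[:,2]>.049)&(X[:,2]<.064)&(X[:,0]>.42)&(X[:,0]<.58)&(X[:,1]>-.18)&(X[:,1]<.06)]
    rc=cv2.minAreaRect((C[:,:2]*1000).astype(np.float32)); print('case',rc,len(C))
    L=X[(X[:,2]>.036)&(X[:,2]<.047)&(X[:,0]>.43)&(X[:,0]<.575)&(X[:,1]>-.18)&(X[:,1]<.06)]
    print(' lid/lip rng',np.percentile(L,[1,99],axis=0))
    pl=X[(X[:,2]>.057)&(X[:,2]<.075)&(X[:,0]>.465)&(X[:,0]<.535)&(X[:,1]>-.09)&(X[:,1]<.035)]
    print(' pull',len(pl),pl.mean(0),np.percentile(pl,[3,97],axis=0))
    # side walls of case yaw: 
    for lo,hi in((.43,.475),(.53,.58)):
        W=C[(C[:,0]>lo)&(C[:,0]<hi)&(C[:,1]>-.13)&(C[:,1]<.03)]
        if len(W)>20: print(' wall',np.polyfit(W[:,1],W[:,0],1),len(W))
    W=C[(C[:,1]<-.135)&(C[:,0]>.465)&(C[:,0]<.54)]; print(' end',W.mean(0),len(W))
E
```

```text
top stop yaw -0.10901814388339727 -0.10938775395259315 -0.10910542346852567 n 186 115 origin [0.68548207 0.15351929] widths 0.002133485471502634 0.0019322589635027327
case ((501.65606689453125, -55.279991149902344), (119.67813873291016, 188.8274383544922), 0.5474479794502258) 719
 lid/lip rng [[ 0.44147723 -0.13592536  0.03684624]
 [ 0.549148    0.0385348   0.04661442]]
 pull 134 [ 0.50238498 -0.00641308  0.06565187] [[ 0.47236447 -0.01465431  0.06048115]
 [ 0.53056254  0.00291208  0.07021148]]
 wall [0.00531844 0.44813727] 224
 wall [-0.01039901  0.5537139 ] 235
 end [ 0.50052497 -0.14299979  0.05689385] 109
scene stop yaw -0.1091303873182023 -0.10874342138920372 -0.10905334432781343 n 354 176 origin [0.68602219 0.15315553] widths 0.002167961264948445 0.002146522097067132
case ((500.2786865234375, -53.937110900878906), (190.58172607421875, 124.17029571533203), 89.59745025634766) 1079
 lid/lip rng [[ 0.44699085 -0.14764051  0.03704231]
 [ 0.56082652  0.03967305  0.04621387]]
 pull 165 [ 0.50342653 -0.00643793  0.06528593] [[ 0.47503618 -0.01434338  0.05851588]
 [ 0.52997237  0.00278717  0.0689647 ]]
 wall [0.00348293 0.44796869] 330
 wall [-0.00223683  0.55528636] 383
 end [ 0.50325905 -0.14308021  0.05652997] 141
```

```bash
python3 -m inch '[{"dx":-10,"dy":-9,"hand":-0.2},{"dx":-19,"dy":-18,"hand":-0.2},{"dx":-19,"dy":-18,"hand":-0.2},{"dx":-19,"dy":-18,"hand":-0.2},{"dx":-19,"dy":-18,"hand":-0.2},{"dx":-19,"dy":-18,"hand":-0.2},{"dx":-19,"dy":-18,"hand":-0.2},{"dx":-19,"dy":-18,"hand":-0.2},{"dx":-19,"dy":-18,"hand":-0.2},{"dx":-19,"dy":-18,"hand":-0.2}]'
python3 -m inch '[{"dx":-19,"dy":-18,"hand":-0.2},{"dx":-19,"dy":-18,"hand":-0.2},{"dx":-19,"dy":-18,"hand":-0.2},{"dx":-19,"dy":-18,"hand":-0.2},{"dx":-19,"dy":-18,"hand":-0.2},{"dx":-19,"dy":-18,"hand":-0.2},{"dx":-19,"dy":-18,"hand":-0.2},{"dx":-19,"dy":-18,"hand":-0.2},{"dx":-19,"dy":-18,"hand":-0.2},{"dx":-19,"dy":-18,"hand":-0.2}]'
python3 -c "
from h import *
s=bot.observe();print(s['clock'],s['qpos'].round(3),s['position'],s['tool_rot'],s['grip_width'])"
```

```text
0.85 [-1.216  0.521 -0.036  1.6    0.021  1.021 -0.113] [0.25759519 0.56943957 0.23131803] [ 3.14157147e+00 -3.66169270e-06  2.71679952e+00] 0.08544272466903603schema error: expected keys dx, dy, dz, rx, ry, rz, hand
schema error: expected keys dx, dy, dz, rx, ry, rz, hand
```

```bash
python3 -m inch '[{"dx":-10,"dy":-9,"dz":0,"rx":0,"ry":0,"rz":0,"hand":-0.2},{"dx":-25,"dy":-23,"dz":0,"rx":0,"ry":0,"rz":0,"hand":-0.2},{"dx":-25,"dy":-23,"dz":0,"rx":0,"ry":0,"rz":0,"hand":-0.2},{"dx":-25,"dy":-23,"dz":0,"rx":0,"ry":0,"rz":0,"hand":-0.2},{"dx":-25,"dy":-23,"dz":0,"rx":0,"ry":0,"rz":0,"hand":-0.2},{"dx":-25,"dy":-23,"dz":0,"rx":0,"ry":0,"rz":0,"hand":-0.2},{"dx":-25,"dy":-23,"dz":0,"rx":0,"ry":0,"rz":0,"hand":-0.2},{"dx":-25,"dy":-23,"dz":0,"rx":0,"ry":0,"rz":0,"hand":-0.2},{"dx":-25,"dy":-23,"dz":0,"rx":0,"ry":0,"rz":0,"hand":-0.2},{"dx":-25,"dy":-23,"dz":0,"rx":0,"ry":0,"rz":0,"hand":-0.2}]'
python3 -c "
from h import *
s=bot.observe();print(s['clock'],s['qpos'].round(3),s['position'],s['tool_rot'],s['grip_width'])"
```

```text
clock: 1.85
position: [0.383, 0.2736, 0.2314]
tool_rot: [3.141, 0.0, 2.716]
force: [0.7, -0.1, -0.5]
grip_width: 0.0515
1.85 [-0.773  0.277  0.033  1.994 -0.012  0.871  0.411] [0.38299876 0.27356456 0.23143797] [3.14139573e+00 1.75618420e-04 2.71618028e+00] 0.051487377606069536
```

```bash
python3 -m inch '[{"dx":-25,"dy":-23,"dz":0,"rx":0,"ry":0,"rz":0,"hand":-0.2},{"dx":-25,"dy":-23,"dz":0,"rx":0,"ry":0,"rz":0,"hand":-0.2},{"dx":-25,"dy":-23,"dz":0,"rx":0,"ry":0,"rz":0,"hand":-0.2},{"dx":-25,"dy":-23,"dz":0,"rx":0,"ry":0,"rz":0,"hand":-0.2},{"dx":-25,"dy":-23,"dz":0,"rx":0,"ry":0,"rz":0,"hand":-0.2},{"dx":-25,"dy":-23,"dz":0,"rx":0,"ry":0,"rz":0,"hand":-0.2},{"dx":-25,"dy":-23,"dz":0,"rx":0,"ry":0,"rz":0,"hand":-0.2},{"dx":-25,"dy":-23,"dz":0,"rx":0,"ry":0,"rz":0,"hand":-0.2},{"dx":-25,"dy":-23,"dz":0,"rx":0,"ry":0,"rz":0,"hand":-0.2}]'
python3 -m inch '[{"dx":0,"dy":0,"dz":10,"rx":0,"ry":0,"rz":-0.1,"hand":-0.2},{"dx":0,"dy":0,"dz":20,"rx":0,"ry":0,"rz":-0.1,"hand":-0.2},{"dx":0,"dy":0,"dz":20,"rx":0,"ry":0,"rz":-0.1,"hand":-0.2},{"dx":0,"dy":0,"dz":20,"rx":0,"ry":0,"rz":-0.1,"hand":-0.2},{"dx":0,"dy":0,"dz":20,"rx":0,"ry":0,"rz":-0.025,"hand":-0.2},{"dx":0,"dy":0,"dz":20,"rx":0,"ry":0,"rz":0,"hand":-0.2},{"dx":0,"dy":0,"dz":0,"rx":0,"ry":0,"rz":0,"hand":-0.2},{"dx":0,"dy":0,"dz":0,"rx":0,"ry":0,"rz":0,"hand":-0.2}]'
python3 -c "
from h import *
s=bot.observe();print(s['clock'],s['qpos'].round(3),s['position'],s['tool_rot'],s['grip_width'])
grab('wrist','w1')
s=bot.observe();print(s['clock'],s['qpos'].round(3),s['position'],s['tool_rot'],s['grip_width'])
P,z=cloud('w1'); X=P.reshape(-1,3)
pl=X[(X[:,2]>.058)&(X[:,2]<.075)&(X[:,0]>.465)&(X[:,0]<.54)&(X[:,1]>-.04)&(X[:,1]<.03)]
print(len(pl),pl.mean(0),np.percentile(pl,[2,98],axis=0))
"
```

```text
clock: 2.75
position: [0.5022, -0.0076, 0.2315]
tool_rot: [3.141, 0.0, 2.716]
force: [-0.0, 0.5, 0.5]
grip_width: 0.0513
clock: 3.55
position: [0.5021, -0.0061, 0.1218]
tool_rot: [-3.141, -0.0, 3.141]
force: [0.0, 0.4, -0.6]
grip_width: 0.0511
3.55 [-0.151  0.49   0.059  2.019 -0.046  0.634  1.509] [ 0.5021306  -0.00608657  0.12179047] [-3.14137070e+00 -2.35072172e-04  3.14111780e+00] 0.051122930413834956
3.6 [-0.151  0.49   0.059  2.018 -0.046  0.634  1.509] [ 0.50252819 -0.00589289  0.12220211] [-3.14153019e+00  7.79638373e-04  3.14129361e+00] 0.05128758949730012
2449 [ 0.49619959 -0.00494794  0.06651224] [[ 0.46897778 -0.01347255  0.06258888]
 [ 0.52663582  0.00360203  0.06808556]]
```

View pics/w1.png

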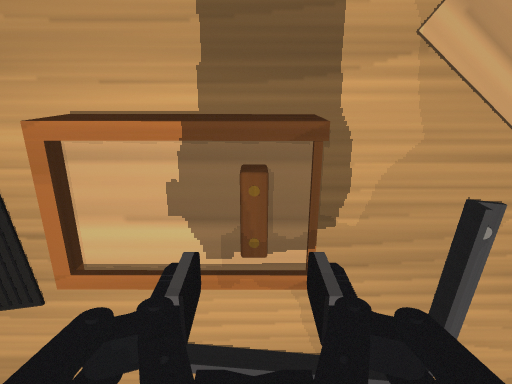

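```bash
python3 -m inch '[{"dx":0,"dy":0,"dz":15,"rx":0,"ry":0,"rz":0,"hand":-0.2},{"dx":2,"dy":1,"dz":20,"rx":0,"ry":0,"rz":0,"hand":-0.2},{"dx":0,"dy":0,"dz":20,"rx":0,"ry":0,"rz":0,"hand":-0.2},{"dx":0,"dy":0,"dz":12,"rx":0,"ry":0,"rz":0,"hand":-0.2},{"dx":0,"dy":0,"dz":6,"rx":0,"ry":0,"rz":0,"hand":-0.2},{"dx":0,"dy":0,"dz":1,"rx":0,"ry":0,"rz":0,"hand":-0.2}]'
python3 -m inch '[{"dx":0,"dy":0,"dz":0,"rx":0,"ry":0,"rz":0,"hand":0.3},{"dx":0,"dy":0,"dz":0,"rx":0,"ry":0,"rz":0,"hand":1},{"dx":0,"dy":0,"dz":0,"rx":0,"ry":0,"rz":0,"hand":1},{"dx":0,"dy":0,"dz":0,"rx":0,"ry":0,"rz":0,"hand":1},{"dx":0,"dy":0,"dz":0,"rx":0,"ry":0,"rz":0,"hand":1},{"dx":0,"dy":0,"dz":0,"rx":0,"ry":0,"rz":0,"hand":1}]' 60
python3 -c "
from h import *
grab('wrist','w2')"
```

```text
clock: 4.2
position: [0.5005, -0.0046, 0.0474]
tool_rot: [-3.142, 0.0, -3.142]
force: [0.3, 0.2, -0.2]
grip_width: 0.0513
clock: 4.8
position: [0.5008, -0.0047, 0.0482]
tool_rot: [3.142, 0.001, 3.142]
force: [-2.6, -0.3, 10.1]
grip_width: 0.0166
```

View pics/w2.png

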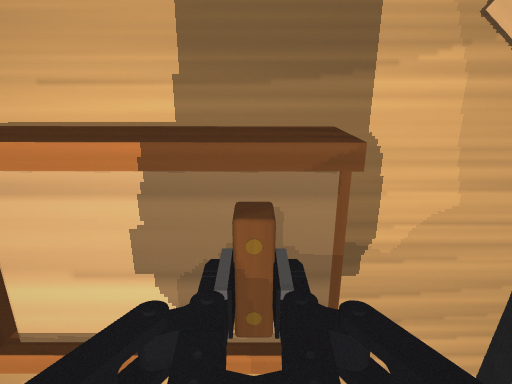

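```bash
python3 -m inch '[{"dx":0,"dy":2,"dz":-0.6,"rx":0,"ry":0,"rz":0,"hand":1},{"dx":-3,"dy":5,"dz":0,"rx":0,"ry":0,"rz":0.015,"hand":1},{"dx":-6,"dy":7,"dz":0,"rx":0,"ry":0,"rz":0.015,"hand":1},{"dx":-6,"dy":7,"dz":0,"rx":0,"ry":0,"rz":0.015,"hand":1},{"dx":-6,"dy":7,"dz":0,"rx":0,"ry":0,"rz":0.015,"hand":1},{"dx":-6,"dy":7,"dz":0,"rx":0,"ry":0,"rz":0.015,"hand":1},{"dx":-6,"dy":7,"dz":0,"rx":0,"ry":0,"rz":0.015,"hand":1},{"dx":-6,"dy":7,"dz":0,"rx":0,"ry":0,"rz":0.015,"hand":1},{"dx":-6,"dy":7,"dz":0,"rx":0,"ry":0,"rz":0.004,"hand":1},{"dx":-6,"dy":7,"dz":0,"rx":0,"ry":0,"rz":0,"hand":1}]' 60
cat > m.py <<'E'
from h import *
import sys
def meas(fn,views=("top","scene")):
    s=bot.observe(); p=s['position']; d=np.array(p[:2])-[.6858,.1533]; a=-.1091
    e=np.array([np.cos(a),np.sin(a)]); g=np.array([-np.sin(a),np.cos(a)])
    print('t',round(s['clock'],2),'tcp',p.round(4),'yaw',round(s['tool_rot'][2],4),'F',s['force'].round(1),'w',round(s['grip_width'],4),'tcp in stop',round(d@e*1000,1),round(d@g*1000,1),'q',s['qpos'].round(2))
    for n in views:
        grab(n,fn+n); P,z=cloud(fn+n); X=P.reshape(-1,3); X=X[~np.isnan(X[:,0])]
        sx=(X[:,:2]-[.6858,.1533])@e; sy=(X[:,:2]-[.6858,.1533])@g
        k=(X[:,2]>.051)&(X[:,2]<.063)&(sx>-.30)&(sx<.02)&(sy<.02)&(sy>-.42)
        Q=np.stack([sx[k],sy[k],X[k,2]],1)*1000
        np.save(fn+n+'Q.npy',Q)
        # far(-y) end wall & +x wall
        y0=np.percentile(Q[:,1],2); 
        E=Q[Q[:,1]<y0+14]; b=np.percentile(Q[:,0],98); W=Q[(Q[:,0]>b-12)&(Q[:,1]>y0+20)]
        lo=np.percentile(Q[:,0],2);V=Q[(Q[:,0]<lo+14)&(Q[:,1]>y0+20)]
        out=[]
        for nm,A in(('+x',W),('-x',V)):
            if len(A)>30:
                pf=np.polyfit(A[:,1],A[:,0],1); out+= [nm,len(A),np.median(A[:,0]).round(1),'slope',pf[0].round(3)]
        print(n,out,'rangex',np.percentile(Q[:,0],[1,99]).round(1),'rangey',np.percentile(Q[:,1],[1,99]).round(1),'end mid',np.median(E[:,1]).round(1))
if __name__=='__main__': meas(sys.argv[1])
E
python3 m.py a1
```

```text
clock: 5.85
position: [0.5547, 0.055, 0.0482]
tool_rot: [-3.141, -0.001, 3.031]
force: [-6.6, -6.4, 10.2]
grip_width: 0.0164
t 5.85 tcp [0.5547 0.055  0.0482] yaw 3.0312 F [-6.6 -6.4 10.2] w 0.0164 tcp in stop -119.6 -112.0 q [-0.27  0.68  0.09  1.91 -0.1   0.56  1.35]
top ['+x', 74, np.float64(-65.9), 'slope', np.float64(-0.004), '-x', 45, np.float64(-173.7), 'slope', np.float64(0.033)] rangex [-179.5  -60. ] rangey [-256.2 -183.5] end mid -249.9
scene ['+x', 359, np.float64(-63.5), 'slope', np.float64(0.001), '-x', 166, np.float64(-171.5), 'slope', np.float64(0.02)] rangex [-178.9  -58.3] rangey [-254.   -68.1] end mid -248.0
```

View pics/a1scene.png

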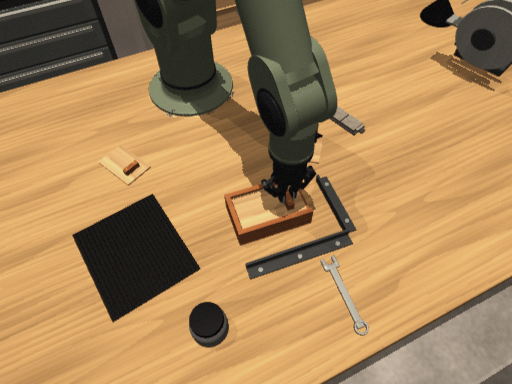

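```bash
python3 -m inch '[{"dx":-6,"dy":7,"dz":0,"rx":0,"ry":0,"rz":0,"hand":1},{"dx":-6,"dy":7,"dz":0,"rx":0,"ry":0,"rz":0,"hand":1},{"dx":-6,"dy":7,"dz":0,"rx":0,"ry":0,"rz":0,"hand":1},{"dx":-6,"dy":7,"dz":0,"rx":0,"ry":0,"rz":0,"hand":1},{"dx":-6,"dy":7,"dz":0,"rx":0,"ry":0,"rz":0,"hand":1},{"dx":-6,"dy":7,"dz":0,"rx":0,"ry":0,"rz":0,"hand":1},{"dx":-6,"dy":7,"dz":0,"rx":0,"ry":0,"rz":0,"hand":1},{"dx":-5,"dy":7,"dz":0,"rx":0,"ry":0,"rz":0,"hand":1}]'
python3 m.py a2
```

```text
clock: 6.75
position: [0.6077, 0.1054, 0.0482]
tool_rot: [-3.14, -0.001, 3.031]
force: [-5.6, -7.3, 10.0]
grip_width: 0.0168
t 6.75 tcp [0.6077 0.1054 0.0482] yaw 3.0315 F [-5.6 -7.3 10. ] w 0.0168 tcp in stop -72.5 -56.1 q [-0.33  0.75  0.1   1.75 -0.11  0.65  1.29]
top ['+x', 109, np.float64(-19.3), 'slope', np.float64(-0.004), '-x', 68, np.float64(-126.6), 'slope', np.float64(0.001)] rangex [-132.5  -12.6] rangey [-200.3 -106.6] end mid -194.1
scene ['+x', 378, np.float64(-16.9), 'slope', np.float64(0.002), '-x', 178, np.float64(-125.1), 'slope', np.float64(0.006)] rangex [-132.3  -11.8] rangey [-198.3  -12.8] end mid -192.6
```

```bash
python3 -m inch '[{"dx":-2.5,"dy":2.5,"dz":0,"rx":0,"ry":0,"rz":0,"hand":1},{"dx":-2.5,"dy":2,"dz":0,"rx":0,"ry":0,"rz":0,"hand":1},{"dx":-2.5,"dy":2,"dz":0,"rx":0,"ry":0,"rz":0,"hand":1},{"dx":-2,"dy":1.5,"dz":0,"rx":0,"ry":0,"rz":0,"hand":1},{"dx":-1.5,"dy":1,"dz":0,"rx":0,"ry":0,"rz":0,"hand":1}]'
python3 m.py a3
```

```text
clock: 7.35
position: [0.619, 0.1132, 0.0482]
tool_rot: [-3.141, -0.002, 3.032]
force: [-9.0, -5.5, 12.5]
grip_width: 0.0166
t 7.35 tcp [0.619  0.1132 0.0482] yaw 3.0316 F [-9.  -5.5 12.5] w 0.0166 tcp in stop -62.0 -47.1 q [-0.34  0.76  0.1   1.71 -0.11  0.67  1.28]
top ['+x', 114, np.float64(-9.0), 'slope', np.float64(0.003), '-x', 70, np.float64(-116.5), 'slope', np.float64(0.021)] rangex [-122.5   -2.6] rangey [-191.1  -93.6] end mid -185.2
scene ['+x', 380, np.float64(-7.3), 'slope', np.float64(0.005), '-x', 184, np.float64(-115.5), 'slope', np.float64(-0.002)] rangex [-123.2   -2.2] rangey [-190.8   -4.5] end mid -184.6
```

```bash
python3 -m inch '[{"dx":-1.5,"dy":1,"dz":0,"rx":0,"ry":0,"rz":0,"hand":1},{"dx":-1,"dy":1,"dz":0,"rx":0,"ry":0,"rz":0,"hand":1},{"dx":-0.5,"dy":0.5,"dz":0,"rx":0,"ry":0,"rz":0,"hand":1},{"dx":-0.5,"dy":0.5,"dz":0,"rx":0,"ry":0,"rz":0,"hand":1},{"dx":0,"dy":0,"dz":0,"rx":0,"ry":0,"rz":0,"hand":1}]'
python3 m.py a4
```

```text
clock: 7.95
position: [0.6214, 0.1143, 0.0482]
tool_rot: [-3.139, -0.005, 3.031]
force: [-18.8, -11.2, 23.4]
grip_width: 0.0165
t 7.95 tcp [0.6214 0.1143 0.0482] yaw 3.0309 F [-18.8 -11.2  23.4] w 0.0165 tcp in stop -59.8 -45.8 q [-0.34  0.77  0.1   1.7  -0.11  0.68  1.28]
top ['+x', 119, np.float64(-7.1), 'slope', np.float64(0.011), '-x', 72, np.float64(-114.8), 'slope', np.float64(-0.007)] rangex [-120.3   -0.7] rangey [-190.   -90.6] end mid -184.0
scene ['+x', 385, np.float64(-6.3), 'slope', np.float64(0.004), '-x', 186, np.float64(-114.4), 'slope', np.float64(-0.008)] rangex [-121.4   -0.8] rangey [-189.7   -4.1] end mid -183.9
```

```bash
python3 -m inch '[{"dx":0.7,"dy":-0.7,"dz":-0.5,"rx":0,"ry":0,"rz":0,"hand":1},{"dx":0.7,"dy":-0.7,"dz":-0.7,"rx":0,"ry":0,"rz":0,"hand":1},{"dx":0.7,"dy":-0.5,"dz":-0.7,"rx":0,"ry":0,"rz":0,"hand":1},{"dx":0,"dy":0,"dz":0,"rx":0,"ry":0,"rz":0,"hand":1}]'
python3 m.py a5
```

```text
clock: 8.45
position: [0.6211, 0.1147, 0.0498]
tool_rot: [3.141, -0.0, 3.033]
force: [-1.4, -1.0, -1.4]
grip_width: 0.0167
t 8.45 tcp [0.6211 0.1147 0.0498] yaw 3.0328 F [-1.4 -1.  -1.4] w 0.0167 tcp in stop -60.1 -45.4 q [-0.34  0.76  0.1   1.71 -0.11  0.68  1.28]
top ['+x', 110, np.float64(-6.7), 'slope', np.float64(-0.003), '-x', 68, np.float64(-114.6), 'slope', np.float64(0.008)] rangex [-120.2   -0.6] rangey [-189.5  -93.1] end mid -183.5
scene ['+x', 387, np.float64(-5.9), 'slope', np.float64(0.001), '-x', 188, np.float64(-114.0), 'slope', np.float64(0.005)] rangex [-121.5   -0.7] rangey [-189.2   -4.4] end mid -183.4
```

```bash
python3 -m inch '[{"dx":0,"dy":-1,"dz":0,"rx":0,"ry":0,"rz":0,"hand":1},{"dx":0,"dy":-0.6,"dz":-1,"rx":0,"ry":0,"rz":0,"hand":1},{"dx":0,"dy":0,"dz":-1,"rx":0,"ry":0,"rz":0,"hand":1},{"dx":0,"dy":0,"dz":-1,"rx":0,"ry":0,"rz":0,"hand":1},{"dx":0,"dy":0,"dz":-1,"rx":0,"ry":0,"rz":0,"hand":1},{"dx":0,"dy":0,"dz":-0.7,"rx":0,"ry":0,"rz":0,"hand":1},{"dx":0,"dy":0,"dz":0,"rx":0,"ry":0,"rz":0,"hand":1}]'
cat >> m.py <<'E'
    P,z=cloud(fn+'scene'); X=P.reshape(-1,3); 
    sx=(X[:,:2]-[.6858,.1533])@np.array([.99405,-.10888])*1000; sy=(X[:,:2]-[.6858,.1533])@np.array([.10888,.99405])*1000
    for y in range(-170,0,20):
        k=(sx>-95)&(sx<-25)&(abs(sy-y)<8)&(X[:,2]>.03)&(X[:,2]<.056)
        if k.sum()>15: print('lid z at sy',y,np.median(X[k,2])*1000,k.sum())
E
python3 m.py a6
```

```text
clock: 9.25
position: [0.621, 0.1129, 0.0547]
tool_rot: [3.141, 0.0, 3.033]
force: [-0.1, -0.4, -1.2]
grip_width: 0.0164  File "m.py", line 23
    P,z=cloud(fn+'scene'); X=P.reshape(-1,3); 
IndentationError: unexpected indent
```

```bash
python3 - <<'E'
s=open('m.py').read(); a="if __name__=='__main__': meas(sys.argv[1])\n"
s=s.replace(a,'')+a; open('m.py','w').write(s)
E
python3 m.py a6
```

```text
t 9.25 tcp [0.621  0.1129 0.0547] yaw 3.0328 F [-0.1 -0.4 -1.2] w 0.0164 tcp in stop -60.0 -47.3 q [-0.34  0.76  0.1   1.71 -0.11  0.68  1.28]
top ['+x', 112, np.float64(-6.9), 'slope', np.float64(-0.0), '-x', 69, np.float64(-114.7), 'slope', np.float64(0.013)] rangex [-120.3   -1. ] rangey [-189.4  -93.4] end mid -183.5
scene ['+x', 381, np.float64(-5.9), 'slope', np.float64(0.002), '-x', 184, np.float64(-114.1), 'slope', np.float64(0.012)] rangex [-121.5   -0.7] rangey [-189.2   -4.3] end mid -183.5
lid z at sy -170 48.25013178425147 146
lid z at sy -150 48.26932532099948 168
lid z at sy -130 48.15380262418978 167
lid z at sy -110 48.391768283315926 167
lid z at sy -90 48.38800900794477 164
lid z at sy -70 48.32894969611124 137
lid z at sy -50 48.470057918244656 36
lid z at sy -30 48.02351196006938 49
lid z at sy -10 48.34383798740882 81
```

View pics/a6scene.png

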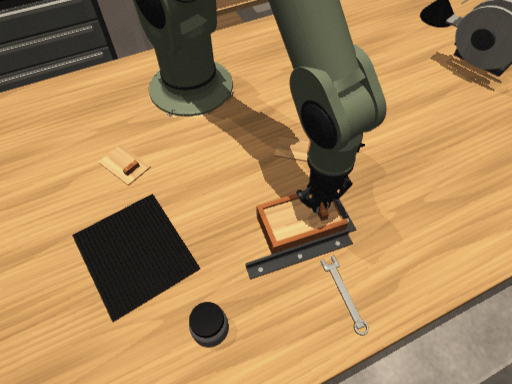

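```bash
python3 -m inch '[{"dx":0,"dy":3,"dz":0,"rx":0,"ry":0,"rz":0,"hand":1},{"dx":0,"dy":5,"dz":0,"rx":0,"ry":0,"rz":0,"hand":1},{"dx":0,"dy":7,"dz":0,"rx":0,"ry":0,"rz":0,"hand":1},{"dx":0,"dy":7,"dz":0,"rx":0,"ry":0,"rz":0,"hand":1},{"dx":0,"dy":7,"dz":0,"rx":0,"ry":0,"rz":0,"hand":1},{"dx":0,"dy":5,"dz":0,"rx":0,"ry":0,"rz":0,"hand":1},{"dx":0,"dy":0,"dz":0,"rx":0,"ry":0,"rz":0,"hand":1}]'
python3 m.py b1
```

```text
clock: 10.05
position: [0.6246, 0.1477, 0.0544]
tool_rot: [3.141, -0.0, 3.034]
force: [-0.6, 0.0, -0.7]
grip_width: 0.0166
t 10.05 tcp [0.6246 0.1477 0.0544] yaw 3.0339 F [-0.6  0.  -0.7] w 0.0166 tcp in stop -60.2 -12.2 q [-0.39  0.77  0.11  1.68 -0.11  0.7   1.23]
top ['+x', 182, np.float64(-6.9), 'slope', np.float64(0.002), '-x', 132, np.float64(-114.2), 'slope', np.float64(0.007)] rangex [-120.4   -0.4] rangey [-189.3  -49.2] end mid -183.4
scene ['+x', 387, np.float64(-5.9), 'slope', np.float64(0.003), '-x', 270, np.float64(-113.7), 'slope', np.float64(0.008)] rangex [-121.4   -0.6] rangey [-189.1   -1. ] end mid -183.5
lid z at sy -170 31.21192858676658 17
lid z at sy -150 31.366794498684403 24
lid z at sy -130 48.195429071819675 162
lid z at sy -110 48.068027557166324 166
lid z at sy -90 48.29045985279778 161
lid z at sy -70 48.141278464626566 160
lid z at sy -50 48.26455285449427 159
lid z at sy -30 48.27916581639452 108
lid z at sy -10 48.93911043791421 22
```

Sliding freely; continue the draw.

```bash
python3 -m inch '[{"dx":0,"dy":5,"dz":0,"rx":0,"ry":0,"rz":0,"hand":1},{"dx":0,"dy":9,"dz":0,"rx":0,"ry":0,"rz":0,"hand":1},{"dx":0,"dy":9,"dz":0,"rx":0,"ry":0,"rz":0,"hand":1},{"dx":0,"dy":9,"dz":0,"rx":0,"ry":0,"rz":0,"hand":1},{"dx":0,"dy":9,"dz":0,"rx":0,"ry":0,"rz":0,"hand":1},{"dx":0,"dy":9,"dz":0,"rx":0,"ry":0,"rz":0,"hand":1},{"dx":0,"dy":9,"dz":0,"rx":0,"ry":0,"rz":0,"hand":1},{"dx":0,"dy":9,"dz":0,"rx":0,"ry":0,"rz":0,"hand":1},{"dx":0,"dy":4,"dz":0,"rx":0,"ry":0,"rz":0,"hand":1},{"dx":0,"dy":0,"dz":0,"rx":0,"ry":0,"rz":0,"hand":1}]'
python3 m.py b2
```

```text
clock: 11.15
position: [0.6324, 0.2189, 0.0544]
tool_rot: [3.141, -0.0, 3.034]
force: [0.1, 0.3, -0.7]
grip_width: 0.0165
t 11.15 tcp [0.6324 0.2189 0.0544] yaw 3.0336 F [ 0.1  0.3 -0.7] w 0.0165 tcp in stop -60.2 59.4 q [-0.49  0.8   0.11  1.6  -0.12  0.75  1.14]
top ['+x', 240, np.float64(-6.7), 'slope', np.float64(0.004), '-x', 251, np.float64(-114.6), 'slope', np.float64(0.006)] rangex [-120.4   -0.3] rangey [-189.2    7.6] end mid -183.5
scene ['+x', 380, np.float64(-5.9), 'slope', np.float64(0.0), '-x', 350, np.float64(-113.9), 'slope', np.float64(0.002)] rangex [-121.4   -0.6] rangey [-189.1   -0.5] end mid -183.4
lid z at sy -150 31.40086370324657 29
lid z at sy -130 30.80571287220635 25
lid z at sy -110 30.884076494027912 29
lid z at sy -70 48.2951690034843 101
lid z at sy -50 48.31344310445929 163
lid z at sy -30 48.41319617522566 159
lid z at sy -10 48.18166856885342 153
```

View pics/b2scene.png

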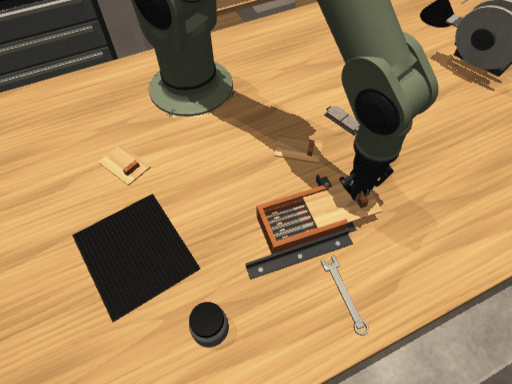

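```bash
python3 -m inch '[{"dx":0,"dy":5,"dz":0,"rx":0,"ry":0,"rz":0,"hand":1},{"dx":0,"dy":10,"dz":0,"rx":0,"ry":0,"rz":0,"hand":1},{"dx":0,"dy":10,"dz":0,"rx":0,"ry":0,"rz":0,"hand":1},{"dx":0,"dy":10,"dz":0,"rx":0,"ry":0,"rz":0,"hand":1},{"dx":0,"dy":10,"dz":0,"rx":0,"ry":0,"rz":0,"hand":1},{"dx":0,"dy":10,"dz":0,"rx":0,"ry":0,"rz":0,"hand":1},{"dx":0,"dy":10,"dz":0,"rx":0,"ry":0,"rz":0,"hand":1},{"dx":0,"dy":10,"dz":0,"rx":0,"ry":0,"rz":0,"hand":1},{"dx":0,"dy":8,"dz":0,"rx":0,"ry":0,"rz":0,"hand":1},{"dx":0,"dy":5,"dz":0,"rx":0,"ry":0,"rz":0,"hand":1}]'
python3 -m inch '[{"dx":0,"dy":0,"dz":0,"rx":0,"ry":0,"rz":0,"hand":1},{"dx":0,"dy":0,"dz":-5,"rx":0,"ry":0,"rz":0,"hand":1},{"dx":0,"dy":0,"dz":-15,"rx":0,"ry":0,"rz":0,"hand":1},{"dx":0,"dy":0,"dz":-20,"rx":0,"ry":0,"rz":0,"hand":1},{"dx":0,"dy":0,"dz":-20,"rx":0,"ry":0,"rz":0,"hand":1},{"dx":0,"dy":0,"dz":-10,"rx":0,"ry":0,"rz":0,"hand":1}]'
python3 m.py b3
```

```text
clock: 12.25
position: [0.642, 0.3066, 0.0544]
tool_rot: [3.141, -0.0, 3.033]
force: [-0.5, 1.3, -0.4]
grip_width: 0.0165
clock: 12.85
position: [0.6431, 0.3055, 0.1277]
tool_rot: [3.14, 0.003, 3.032]
force: [0.9, 0.1, -0.6]
grip_width: 0.0168
t 12.85 tcp [0.6431 0.3055 0.1277] yaw 3.0321 F [ 0.9  0.1 -0.6] w 0.0168 tcp in stop -59.1 146.7 q [-0.61  0.77  0.14  1.44 -0.12  0.94  1.03]
top ['+x', 236, np.float64(-6.4), 'slope', np.float64(0.003), '-x', 242, np.float64(-114.2), 'slope', np.float64(0.003)] rangex [-120.3   -0. ] rangey [-189.3   -2. ] end mid -183.5
scene ['+x', 392, np.float64(-5.8), 'slope', np.float64(0.001), '-x', 352, np.float64(-113.6), 'slope', np.float64(0.005)] rangex [-122.    -0.6] rangey [-189.3   -1.7] end mid -183.4
lid z at sy -170 31.946189694461115 20
lid z at sy -150 30.92702496046995 22
lid z at sy -130 30.822717188067006 30
lid z at sy -110 31.126362807079865 30
lid z at sy -10 36.1241519863168 124
```

View pics/b3scene.png

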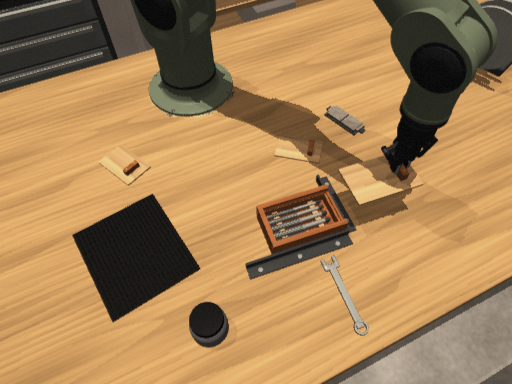

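```bash
python3 -m inch '[{"dx":1,"dy":-8,"dz":0,"rx":0,"ry":0,"rz":0,"hand":1},{"dx":2,"dy":-16,"dz":0,"rx":0,"ry":0,"rz":0,"hand":1},{"dx":3,"dy":-23,"dz":0,"rx":0,"ry":0,"rz":0,"hand":1},{"dx":3,"dy":-23,"dz":0,"rx":0,"ry":0,"rz":0,"hand":1},{"dx":3,"dy":-23,"dz":0,"rx":0,"ry":0,"rz":0,"hand":1},{"dx":3,"dy":-23,"dz":0,"rx":0,"ry":0,"rz":0,"hand":1},{"dx":3,"dy":-23,"dz":0,"rx":0,"ry":0,"rz":0,"hand":1},{"dx":3,"dy":-23,"dz":0,"rx":0,"ry":0,"rz":0,"hand":1},{"dx":3,"dy":-23,"dz":0,"rx":0,"ry":0,"rz":0,"hand":1},{"dx":3,"dy":-23,"dz":0,"rx":0,"ry":0,"rz":0,"hand":1}]'
python3 -m inch '[{"dx":3,"dy":-23,"dz":0,"rx":0,"ry":0,"rz":0,"hand":1},{"dx":3,"dy":-23,"dz":0,"rx":0,"ry":0,"rz":0,"hand":1},{"dx":3,"dy":-23,"dz":0,"rx":0,"ry":0,"rz":0,"hand":1},{"dx":3,"dy":-23,"dz":0,"rx":0,"ry":0,"rz":0,"hand":1},{"dx":3,"dy":-23,"dz":0,"rx":0,"ry":0,"rz":0,"hand":1},{"dx":3,"dy":-23,"dz":0,"rx":0,"ry":0,"rz":0,"hand":1},{"dx":3,"dy":-23,"dz":0,"rx":0,"ry":0,"rz":0,"hand":1},{"dx":3,"dy":-23,"dz":0,"rx":0,"ry":0,"rz":0,"hand":1},{"dx":3,"dy":-23,"dz":0,"rx":0,"ry":0,"rz":0,"hand":1},{"dx":3,"dy":-23,"dz":0,"rx":0,"ry":0,"rz":0,"hand":1}]'
python3 -c "
from h import *
s=bot.observe();print(s['qpos'].round(2),s['grip_width'])"
```

```text
clock: 13.95
position: [0.5915, 0.1001, 0.1235]
tool_rot: [-3.141, -0.002, 3.032]
force: [0.2, 0.7, -0.3]
grip_width: 0.0168
clock: 14.95
position: [0.5364, -0.1248, 0.1237]
tool_rot: [-3.141, -0.002, 3.032]
force: [0.2, -0.5, -1.4]
grip_width: 0.0166
[ 0.03  0.55  0.12  1.9  -0.1   0.7   1.67] 0.01664636815493589
```

```bash
python3 -m inch '[{"dx":3,"dy":-23,"dz":0,"rx":0,"ry":0,"rz":0,"hand":1},{"dx":3,"dy":-23,"dz":0,"rx":0,"ry":0,"rz":0,"hand":1},{"dx":3,"dy":-23,"dz":0,"rx":0,"ry":0,"rz":0,"hand":1},{"dx":3,"dy":-23,"dz":0,"rx":0,"ry":0,"rz":0,"hand":1},{"dx":3,"dy":-23,"dz":0,"rx":0,"ry":0,"rz":0,"hand":1},{"dx":3,"dy":-20,"dz":0,"rx":0,"ry":0,"rz":0,"hand":1},{"dx":3,"dy":-16,"dz":0,"rx":0,"ry":0,"rz":0,"hand":1},{"dx":2,"dy":-10,"dz":0,"rx":0,"ry":0,"rz":0,"hand":1}]'
python3 -m inch '[{"dx":0,"dy":0,"dz":0,"rx":0,"ry":0,"rz":-0.05,"hand":1},{"dx":0,"dy":0,"dz":0,"rx":0,"ry":0,"rz":-0.07,"hand":1},{"dx":0,"dy":0,"dz":0,"rx":0,"ry":0,"rz":-0.07,"hand":1},{"dx":0,"dy":0,"dz":0,"rx":0,"ry":0,"rz":-0.05,"hand":1},{"dx":0,"dy":0,"dz":0,"rx":0,"ry":0,"rz":-0.02,"hand":1},{"dx":0,"dy":0,"dz":10,"rx":0,"ry":0,"rz":0,"hand":1},{"dx":0,"dy":0,"dz":20,"rx":0,"ry":0,"rz":0,"hand":1},{"dx":0,"dy":0,"dz":20,"rx":0,"ry":0,"rz":0,"hand":1},{"dx":0,"dy":0,"dz":10,"rx":0,"ry":0,"rz":0,"hand":1},{"dx":0,"dy":0,"dz":0,"rx":0,"ry":0,"rz":0,"hand":1}]'
cat > l.py <<'E'
from h import *
import sys
fn=sys.argv[1]
s=bot.observe();print(s['clock'],s['position'].round(4),s['tool_rot'].round(3),s['force'].round(1),s['grip_width'],s['qpos'].round(2))
zc=s['position'][2]-.0124  # expected lid top when held? 
for n in("top","scene"):
    grab(n,fn+n); P,z=cloud(fn+n)
    for t in("mat","lid"):
        for q in bot.trace(n,t)[:4]:
            m=q['region']; X=P[m]; X=X[~np.isnan(X[:,0])]
            if len(X)<50: continue
            rc=cv2.minAreaRect((X[:,:2]*1000).astype(np.float32)); print(n,t,round(q['score'],2),np.round(rc[0],1),np.round(rc[1],1),round(rc[2],1),'z',np.percentile(X[:,2],[3,50,97]).round(3))
E
python3 l.py c1
```

```text
clock: 15.75
position: [0.4963, -0.2824, 0.124]
tool_rot: [-3.142, -0.001, 3.032]
force: [0.3, 0.7, -0.1]
grip_width: 0.0165
clock: 16.75
position: [0.4967, -0.2806, 0.063]
tool_rot: [3.14, -0.002, -2.991]
force: [-0.7, 0.3, -0.1]
grip_width: 0.0164
16.75 [ 0.4967 -0.2806  0.063 ] [ 3.140e+00 -2.000e-03 -2.991e+00] [-0.7  0.3 -0.1] 0.01638429830136077 [ 0.38  0.67  0.04  1.87 -0.04  0.61  2.17]
top mat 0.77 [ 507.2 -264.6] [193.6 370.2] 68.3 z [-0.001  0.004  0.009]
top lid 0.96 [393.2 185.2] [128.   82.4] 51.7 z [-0.     0.005  0.023]
top lid 0.75 [ 497.5 -263.4] [117.   81.1] 12.9 z [0.006 0.057 0.084]
scene mat 0.87 [ 501.1 -330.3] [261.5 221.9] 8.4 z [0.001 0.004 0.007]
scene mat 0.22 [ 504.4 -321.7] [109.7 174.1] 8.2 z [0.055 0.059 0.083]
scene lid 0.96 [391.8 185.9] [130.6  85.8] 52.6 z [0.001 0.005 0.023]
scene lid 0.74 [ 484.8 -329.2] [149.4 182.9] 8.7 z [0.053 0.059 0.083]
```

View pics/c1scene.png

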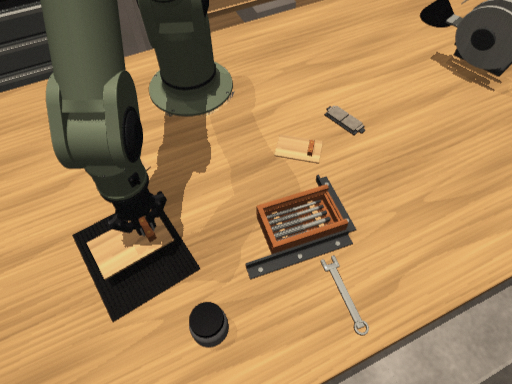

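View pics/c1top.png

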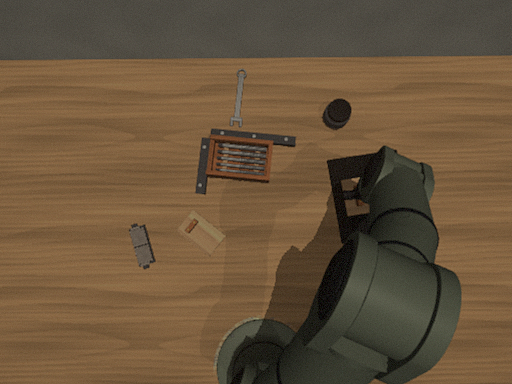

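```bash
python3 -m inch '[{"dx":0,"dy":-2,"dz":8,"rx":0,"ry":0,"rz":0,"hand":1},{"dx":0,"dy":-3,"dz":12,"rx":0,"ry":0,"rz":0,"hand":1},{"dx":0,"dy":0,"dz":12,"rx":0,"ry":0,"rz":0,"hand":1},{"dx":0,"dy":0,"dz":7,"rx":0,"ry":0,"rz":0,"hand":1},{"dx":0,"dy":0,"dz":4,"rx":0,"ry":0,"rz":0,"hand":1},{"dx":0,"dy":0,"dz":1,"rx":0,"ry":0,"rz":0,"hand":1},{"dx":0,"dy":0,"dz":0,"rx":0,"ry":0,"rz":0,"hand":1}]'
```

```text
clock: 17.75
position: [0.4982, -0.2861, 0.0205]
tool_rot: [-3.142, -0.0, -2.99]
force: [0.4, 0.5, -1.2]
grip_width: 0.0165
```

```bash
python3 -m inch '[{"dx":0,"dy":0,"dz":1,"rx":0,"ry":0,"rz":0,"hand":1},{"dx":0,"dy":0,"dz":1,"rx":0,"ry":0,"rz":0,"hand":1},{"dx":0,"dy":0,"dz":1,"rx":0,"ry":0,"rz":0,"hand":1},{"dx":0,"dy":0,"dz":0.7,"rx":0,"ry":0,"rz":0,"hand":1},{"dx":0,"dy":0,"dz":0,"rx":0,"ry":0,"rz":0,"hand":1}]'
```

```text
clock: 18.25
position: [0.4982, -0.2861, 0.0168]
tool_rot: [-3.142, -0.0, -2.99]
force: [-0.1, -0.4, -0.9]
grip_width: 0.0167
```

```bash
python3 -m inch '[{"dx":0,"dy":0,"dz":0.5,"rx":0,"ry":0,"rz":0,"hand":1},{"dx":0,"dy":0,"dz":0.4,"rx":0,"ry":0,"rz":0,"hand":1},{"dx":0,"dy":0,"dz":0,"rx":0,"ry":0,"rz":0,"hand":1}]'; python3 l.py c2
```

```text
clock: 18.55
position: [0.4983, -0.2861, 0.0162]
tool_rot: [-3.141, 0.0, -2.99]
force: [-2.4, 1.2, 6.2]
grip_width: 0.0164
18.55 [ 0.4983 -0.2861  0.0162] [-3.141  0.    -2.99 ] [-2.4  1.2  6.2] 0.01635252988043597 [ 0.4   0.75  0.03  1.87 -0.04  0.52  2.18]
top mat 0.97 [ 524.5 -244.7] [168.2 403.6] 52.6 z [-0.001  0.004  0.009]
top lid 0.79 [ 477.4 -210.1] [104.7 196.7] 19.5 z [0.005 0.01  0.035]
top lid 0.73 [394.5 187.5] [129.3  80.7] 51.1 z [0.    0.005 0.024]
scene mat 0.64 [ 501. -329.] [261.3 222.4] 8.3 z [0.001 0.004 0.007]
scene lid 0.94 [390.4 186.6] [130.3  92.4] 51.3 z [0.001 0.005 0.023]
scene lid 0.85 [ 504.2 -329. ] [110.3 170.4] 8.7 z [0.006 0.01  0.034]
```

```bash
python3 -m inch '[{"dx":0,"dy":0,"dz":-0.5,"rx":0,"ry":0,"rz":0,"hand":0.5},{"dx":0,"dy":0,"dz":0,"rx":0,"ry":0,"rz":0,"hand":0},{"dx":0,"dy":0,"dz":0,"rx":0,"ry":0,"rz":0,"hand":-0.2},{"dx":0,"dy":0,"dz":0,"rx":0,"ry":0,"rz":0,"hand":-0.2},{"dx":0,"dy":0,"dz":-5,"rx":0,"ry":0,"rz":0,"hand":-0.2},{"dx":0,"dy":0,"dz":-15,"rx":0,"ry":0,"rz":0,"hand":-0.2},{"dx":0,"dy":0,"dz":-25,"rx":0,"ry":0,"rz":0,"hand":-0.2},{"dx":0,"dy":0,"dz":-30,"rx":0,"ry":0,"rz":0,"hand":-0.2},{"dx":0,"dy":0,"dz":-30,"rx":0,"ry":0,"rz":0,"hand":-0.2},{"dx":0,"dy":0,"dz":-30,"rx":0,"ry":0,"rz":0,"hand":-0.2}]'
python3 -m inch '[{"dx":0,"dy":20,"dz":-10,"rx":0,"ry":0,"rz":0,"hand":-0.2},{"dx":0,"dy":0,"dz":0,"rx":0,"ry":0,"rz":0,"hand":-0.2}]'
python3 l.py c3; python3 m.py c4; python3 - <<'E'
from h import *
for n in ("top","scene"):
    P,z=cloud('c4'+n); grab(n,'c5'+n)
    for t in("wrench","tub","brake_pad"):
        q=bot.trace(n,t)[0]; X=P[q['region']]; X=X[~np.isnan(X[:,0])]; print(n,t,X.mean(0).round(3),cv2.minAreaRect((X[:,:2]*1000).astype(np.float32)))
E
```

```text
clock: 19.85
position: [0.4981, -0.2861, 0.1539]
tool_rot: [-3.141, 0.001, -2.991]
force: [-0.1, -0.6, -0.4]
grip_width: 0.0512
clock: 20.05
position: [0.496, -0.2647, 0.1643]
tool_rot: [-3.141, 0.003, -2.989]
force: [0.8, -0.1, -0.2]
grip_width: 0.051
20.05 [ 0.496  -0.2647  0.1643] [-3.141e+00  3.000e-03 -2.989e+00] [ 0.8 -0.1 -0.2] 0.05103160593226663 [ 0.35  0.5   0.05  1.84 -0.04  0.8   2.14]
top lid 0.8 [391.3 185.5] [136.2  85.7] 51.3 z [-0.001  0.005  0.023]
top lid 0.64 [ 490.6 -259.7] [112.9 113.9] 20.0 z [0.005 0.01  0.036]
top lid 0.57 [ 302. -188.] [201.3  87. ] 62.3 z [-0.001  0.004  0.026]
scene mat 0.82 [ 498.8 -329.2] [268.  222.1] 8.9 z [0.001 0.004 0.007]
scene lid 0.69 [390.8 187.9] [132.1  88. ] 51.5 z [0.001 0.005 0.023]
scene lid 0.64 [ 505.2 -329.3] [108.9 167.2] 9.3 z [0.007 0.01  0.033]
scene lid 0.18 [ 499.5 -329.6] [265.9 222.4] 8.6 z [0.001 0.004 0.007]
t 20.35 tcp [ 0.4949 -0.2667  0.161 ] yaw -2.9909 F [ 0.9 -0.1  0.4] w 0.0511 tcp in stop -144.0 -438.3 q [ 0.35  0.51  0.05  1.84 -0.04  0.8   2.14]
top ['+x', 245, np.float64(-6.7), 'slope', np.float64(0.003), '-x', 245, np.float64(-114.6), 'slope', np.float64(0.001)] rangex [-120.4   -0.3] rangey [-189.3   -2.3] end mid -183.5
scene ['+x', 383, np.float64(-5.9), 'slope', np.float64(0.002), '-x', 347, np.float64(-113.8), 'slope', np.float64(0.003)] rangex [-121.    -0.8] rangey [-189.1   -1.4] end mid -183.6
lid z at sy -150 30.778210665174164 19
lid z at sy -130 31.030532700346726 29
lid z at sy -110 30.874732368129266 28
lid z at sy -10 36.696536925002356 126
top wrench [0.812 0.07  0.006] ((817.6566772460938, 73.56837463378906), (41.47597885131836, 192.92636108398438), 87.36312103271484)
top tub [ 0.744 -0.227  0.062] ((749.0065307617188, -229.77493286132812), (74.15026092529297, 71.76359558105469), 14.07756519317627)Traceback (most recent call last):
  File "<stdin>", line 5, in <module>
IndexError: list index out of range
```

```bash
sleep 1; ls pics
```

```text
a1scene.png
a1top.png
a2scene.png
a2top.png
a3scene.png
a3top.png
a4scene.png
a4top.png
a5scene.png
a5top.png
a6scene.png
a6top.png
b1scene.png
b1top.png
b2scene.png
b2top.png
b3scene.png
b3top.png
c1scene.png
c1top.png
c2scene.png
c2top.png
c3scene.png
c3top.png
c4scene.png
c4top.png
c5top.png
scene0.png
top0.png
topc.png
w1.png
w2.png
wrist0.png
```

View pics/c3scene.png

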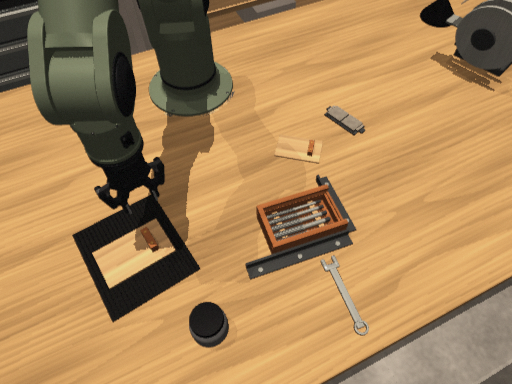

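The picture shows the lid flat on the mat at (135,255), the case in the stop at (302,220), and the gripper clear of everything. I can hand in.

```bash
python3 -c "
from h import *
print(bot.job_done()); print(bot.observe()['clock'])"
```

```text
the job is handed in; nothing more can be done
None
the job is handed in; nothing more can be done
```

I held the lid's pull and slid the closed case along the bench into the corner of the stop. With the case braced there, I raised the lid 6.3 mm level, drew it out about 192 mm over the stop, and carried it to the mat. I lowered it there until it touched, let go, and raised the gripper clear. The job was handed in at about 20.5 s.

Last checks before handing in:
- **Case:** the gaps to both bars were about 1 mm or less, and it was square within about 0.003 rad.
- **Lid:** it lay flat on the mat, centred near (0.505, -0.329) against the mat's centre at (0.501, -0.330). Its upper face was at 10 mm, and all four corners were well inside the mat. The top camera's reading of the lid and mat was partly blocked by the arm, so this comes from the scene camera.
- **Wrench and tub:** neither had moved, by the top camera; the scene camera's check of them did not run, because my script stopped at the brake pad.
- **Brake pad:** the detector missed it in the last top picture. By eye, the scene picture shows it where it was at the start.

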